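# Tip the capped tubes to the pick end of their case, then take the lid off

## Task

The three sealed tubes lie at the wrong end of the small lidded case. Keeping its loose lid on, tip the case until all three have rolled down into the trough at the end with the thumb ledge, and set it back level on the counter; only then lift the lid off and lay it flat, handle up, on the dark rubber mat. Leave everything else where it is.

Things in the scene. Friction and masses are not known exactly. Their poses are not given: they have to be found in the camera images.
- case: loose grey open-topped plastic case, 152 (x) x 66 (y) x 40 mm high, walls 4 mm, about 0.3 kg; origin at centre of underside, z up. Grip it across its 66 mm width by the long side walls. A thumb ledge sticks out 16 mm from its +x end wall, 46 mm wide, 27 to 33 mm up. It stands level on the counter (z = 0)
- lid: loose clear lid on the case, 70 g: plate 149 x 63 x 3 mm on the rim, with a 141 x 55 mm block 5 mm deep below it, inside the walls with 1.4 mm play; nothing else holds it. Origin: centre of the plate's underside, 40 mm above the case's underside when on, 9 mm above the counter when flat on the mat. Its x lies along its length, z up
- case_rim (a point): centre of the case's rim, 40 mm above its underside; the lid's origin lies here when it is on
- trough (a point): centre of the trough floor in the case: level, 4 mm up, from case x = +12 to +72 mm. From x = -72 to +12 mm the floor is a ramp, rising at 5 degrees from 4 to 11 mm up, ending in the step down into the trough. With the +x end tipped 20 to 35 degrees down the tubes roll over the step within a second; with the case level they stay in the trough
- lid_handle (a point): centre of the top of the black bar handle on the lid, 21 mm above the lid origin; the bar is 70 mm long (lid x), 12 mm wide (lid y), stands 18 mm above the plate and is centred on it
- tube0: sealed brown tube with a white cap, 16 mm diameter, 54 mm long, 25 g, lying across the case (its y along the tube) and free to roll; origin at its centre; in the trough when its origin is past the step (case x of 20 to 64 mm), 12 mm above the case's underside
- tube1: sealed brown tube with a white cap, 16 mm diameter, 54 mm long, 25 g, lying across the case (its y along the tube) and free to roll; origin at its centre; in the trough when its origin is past the step (case x of 20 to 64 mm), 12 mm above the case's underside
- tube2: sealed brown tube with a white cap, 16 mm diameter, 54 mm long, 25 g, lying across the case (its y along the tube) and free to roll; origin at its centre; in the trough when its origin is past the step (case x of 20 to 64 mm), 12 mm above the case's underside
- mat: flat dark rubber mat fixed to the counter, 150 mm (its x) by 220 mm (its y), 4 mm thick; origin at the centre of its underside
- mouse: loose bystander: black computer mouse 100 x 58 x 32 mm high; origin centre of underside
- pill_jar: loose bystander: amber jar with white cap, 52 mm across, 85 mm high; origin centre of underside
- carton_a: loose bystander: white carton with a pale band, 70 x 140 x 55 mm high; origin centre of underside
- carton_b: loose bystander: brown carton 80 x 120 x 60 mm high; origin centre of underside
- marker: loose bystander: white marker pen with black cap, 135 mm long, 13 mm thick, lying between the case and the mat; origin on its underside
Things that resemble listed ones, but are neither listed nor needed, are in the scene too. Of the things shaped like the case, the grey one is meant.

How it is judged:
By the outcome, as a careful person would: the job done as asked, in the order asked, and still so for the second after the job is handed in, with the robot touching nothing.
It also fails if it takes over 62 s, if anything falls off the work surface, if the arm or the gripper's body presses on something with over 40 N, if the wrist force passes 120 N, or if a joint passes its speed limit or range.

## Robot

A 7-joint arm with a two-finger parallel gripper is mounted at the origin on the work surface. World frame = base frame: x ahead of the robot, y to its left, z up, the work surface at z = 0. Lengths are in m, angles in rad, forces in N, time in s.
With the tool pointing down it reaches from about 0.4 to 0.875 m from the base axis. Payload 6.5 kg.
Tool frame: the origin (TCP) lies at the very end of the fingers, on their centre line; the grasp point (between the pads) lies 19 mm behind it; x points along the fingers, z is the direction in which the jaws open and shut, and the axes are right-handed (so a half turn about x gives the same grasp; the last joint's range is limited). The gripper opens to 88 mm and grips with 3 to 60 N. Pads are 18 mm wide; open, the fingers measure 123 mm over their backs; the gripper's body (75 mm by 187 mm) begins 45 mm behind the grasp point.
Start: joints at [-1.247, 0.536, -0.004, 1.538, 0.003, 1.067, -0.071], TCP at [0.247, 0.601, 0.239] pointing down, gripper open.
Joint ranges: [-2.7, 2.7], [-0.37, 2.16], [-1.27, 1.26], [0.24, 2.4], [-1.31, 4.45], [0.19, 1.91], [-2.76, 2.76]. Speed limits (rad/s): [2.39, 2.39, 3.14, 3.14, 3.14, 3.14, 3.14].

## Interface

Orientations are given as [roll, pitch, yaw] about the fixed x, y, z axes, in that order (R = Rz(yaw) Ry(pitch) Rx(roll)).
In Python, from rig import status, optics, workorder gives the robot as it stands.
- The arm moves only by the tool carry_out, never from a script. Its argument "steps" is text: rows parted by semicolons, each of 7 numbers parted by spaces: the shift along the tool's x, y, z in mm, then the turn, a rotation vector about the tool's x, y, z in rad, then the opening, from -1 (shut) to 1 (fully open). A call has 1 to 10 rows; each row is the pose to reach, as a shift and turn from the pose commanded when the call began, along the tool's axes at that moment; what a row does not reach only later rows make up. A row lasts 1/8 s, in which the tool goes at most 62.5 mm and 10.7 degrees, less where a joint would pass 70% of its speed; a pose out of reach is approached as far as the arm can. A call with a gripper value outside its range is refused whole. The fingers move at their own pace and stop on an object; the grip force is fixed at half the most. Time passes only in rows, so rows that repeat a pose let the fingers close. It gives the time, the measured TCP pose, the force and the opening at its end, in the units of the state.
- status.observe(): the state, without advancing time (a new reading comes with each control period).
- optics.grab_frame(name): name is "scene" or "side" or "wrist"; returns a dict with "pixels" (480x640x3 uint8, red, green, blue), "camera_matrix" (3x3 intrinsics, pixels), "eye" and "orientation" of the camera in the world. Camera axes: x right, y up, looking along -z (the intrinsics and any distortion apply to the point x, -y, -z); pixel columns grow to the right and rows downward; lengths in m; the calibration is good to about 2 mm. A picture is of the moment at which its call begins. There is no depth.
- workorder.sign_off(): hands the job in, once; it reports no verdict.
The state is a dict: "time": time; "joint_pos": joint angles; "joint_velocities": joint speeds; "joint_efforts": joint torques, N m; "position": TCP position; "tcp_rot": TCP orientation; "wrist_force": force on the tool from outside, world axes, zero at the start; "moment": the same for the moment, N m; "opening": opening from 0.0 (shut) to 1.0 (fully open).
Only numpy, scipy, OpenCV 4.12 (cv2) and the standard library are available. Lean on these libraries where they do the work, as an engineer would, in place of code of your own. Each camera call takes 0.05 s, during which the arm holds its last target. There are 200 camera calls.

## Working session

There is one attempt and no reset: what is moved stays moved. The work goes in short steps, Python scripts to look and compute and a tool call to move; the robot and the scene stay as the last step left them, time stands still between calls to the robot, and variables do not carry over. Pictures are saved under pics/ and viewed, about 8 in all and at most 12, crops included, and the job is handed in when it is done.

Besides the shell and the picture viewer there is one more tool, called after "Request:" by a JSON object that holds its "fn" and its "kwargs", one argument or row to a line. carry_out: Moves the arm, as the interface text tells. Its arguments: {"type":"object","properties":{"steps":{"type":"string"}},"required":["steps"]}

```bash
mkdir -p pics; python3 - <<'E'
from rig import status, optics
import cv2,pickle
s=status.observe(); print(s)
for n in ("scene","side"):
    f=optics.grab_frame(n); cv2.imwrite(f"pics/{n}0.png",f["pixels"][:,:,::-1])
    pickle.dump(f,open(f"{n}0.pkl","wb")); print(n,f["camera_matrix"],f["eye"],f["orientation"],[k for k in f])
E
```

```text
{'time': 0.0, 'joint_pos': array([-1.24718826,  0.53719448, -0.0044504 ,  1.53885612,  0.00257568,
        1.06731488, -0.07121944]), 'joint_velocities': array([ 0.00058891,  0.00040767, -0.00132898,  0.00016057,  0.00081118,
        0.00155333,  0.00074459]), 'joint_efforts': array([-8.31800971e-04, -5.70983398e+01,  9.90298949e-01, -2.51607102e+01,
       -5.62550488e-02,  1.80150359e-02,  1.65729625e-04]), 'position': array([0.2467745 , 0.60066342, 0.23782725]), 'tcp_rot': array([-3.0836868 ,  1.56902914, -1.9026477 ]), 'wrist_force': array([-0.47507102,  0.4449768 ,  0.11693225]), 'moment': array([ 0.00480546, -0.0669018 , -0.03513611]), 'opening': 0.9976970833716974}
scene [[571.18197684   0.         319.79093645]
 [  0.         571.18197684 242.1553365 ]
 [  0.           0.           1.        ]] [1.52800908 0.05508437 0.78982756] [ 0.89878013 -0.00692026  1.57303036] ['pixels', 'camera_matrix', 'eye', 'orientation']
side [[541.60495778   0.         313.02283098]
 [  0.         541.60495778 248.23008785]
 [  0.           0.           1.        ]] [0.39798435 0.8098264  0.81154837] [ 8.27179859e-01 -2.26574241e-03 -2.86882067e+00] ['pixels', 'camera_matrix', 'eye', 'orientation']
```

View pics/scene0.png

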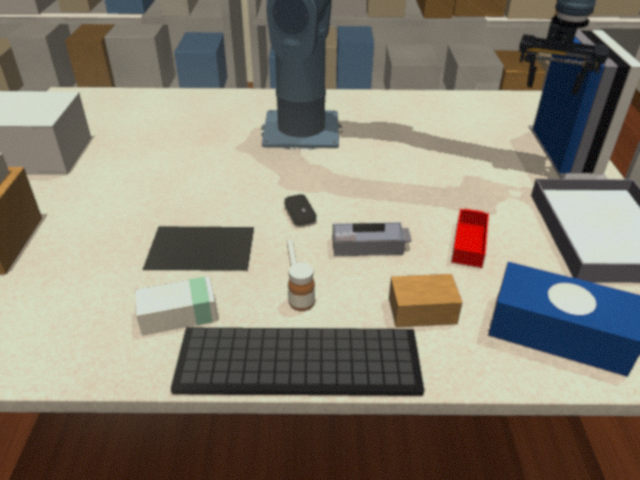

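View pics/side0.png

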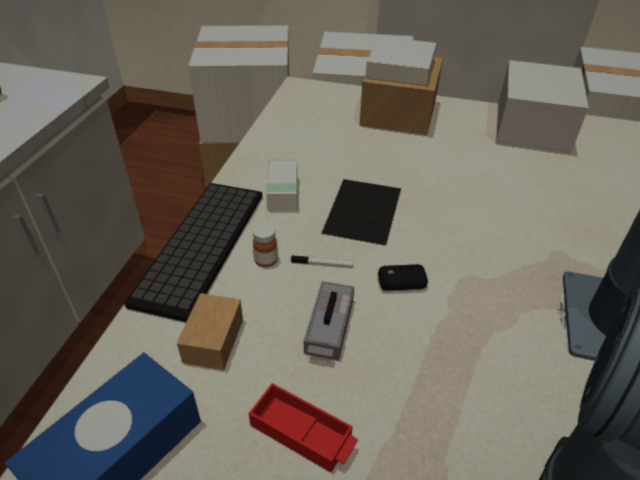

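The grey case is at scene px (370,238) and side px (330,320), with its ledge toward world +y at scene px (407,236). The mat is at scene (200,248), and the marker (290,250) and mouse (300,210) lie between it and the case. Next I'll zoom in for the corners.

```bash
cat > h.py <<'E'
import numpy as np, cv2
from scipy.spatial.transform import Rotation as R
def ray(f,p):
    K=f["camera_matrix"]; q=f["orientation"]
    d=np.linalg.inv(K)@[p[0],p[1],1]; return f["eye"],R.from_euler("xyz",q).apply([d[0],-d[1],-d[2]])
def at(f,p,z):
    e,d=ray(f,p); return (e+d*(z-e[2])/d[2])
def proj(f,P):
    v=R.from_euler("xyz",f["orientation"]).inv().apply(np.asarray(P,float)-f["eye"]); v=v*[1,-1,-1]
    u=v@f["camera_matrix"].T; return u[...,:2]/u[...,2:]
E
python3 - <<'E'
import pickle,cv2,numpy as np
a=pickle.load(open("scene0.pkl","rb"));b=pickle.load(open("side0.pkl","rb"))
c=lambda f,x,y,w,h,s:cv2.resize(f["pixels"][y:y+h,x:x+w,::-1],None,fx=s,fy=s,interpolation=cv2.INTER_CUBIC)
# scene crop origin (320,205) 100x60 x4 ; side crop origin (295,270) 70x100 x4... 
A=c(a,320,210,100,60,4);B=c(b,295,270,100,100,4)
cv2.imwrite("pics/z.png",np.hstack([np.vstack([A,np.zeros((160,400,3),np.uint8)]),B]))
from h import *
print("mat scene",[at(a,p,.004).round(3) for p in [(160,227),(254,228),(250,269),(145,268)]])
print("mat side",[at(b,p,.004).round(3) for p in [(341,180),(401,186),(387,243),(324,234)]])
E
```

```text
mat scene [array([ 0.489, -0.306,  0.004]), array([ 0.49 , -0.092,  0.004]), array([ 0.632, -0.087,  0.004]), array([ 0.631, -0.306,  0.004])]
mat side [array([ 0.633, -0.303,  0.004]), array([ 0.482, -0.319,  0.004]), array([ 0.479, -0.098,  0.004]), array([ 0.622, -0.089,  0.004])]
```

View pics/z.png

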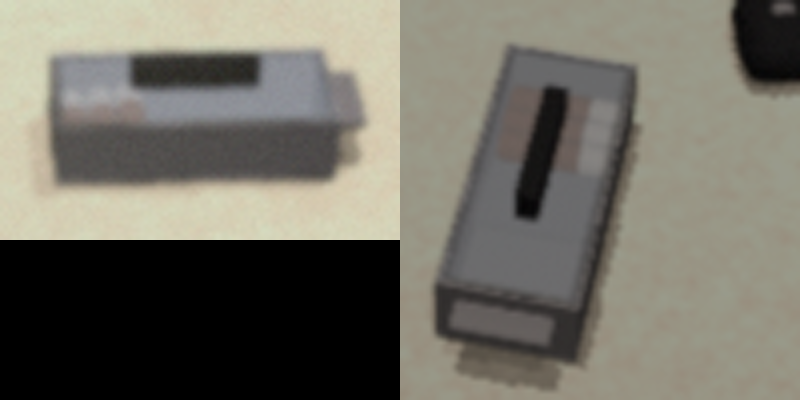

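```bash
python3 - <<'E'
import pickle
from h import *
a=pickle.load(open("scene0.pkl","rb"));b=pickle.load(open("side0.pkl","rb"))
S=[at(a,(320+x/4,210+y/4),.04) for x,y in [(52,55),(322,52),(335,122),(55,125)]]
D=[at(b,(295+x/4,270+y/4),.04) for x,y in [(110,47),(236,67),(178,305),(38,282)]]
for C in (S,D): print(np.round(C,4),np.mean(C,0),[np.linalg.norm(C[i]-C[i-1]).round(4) for i in range(4)])
d=(S[1]+S[2]-S[0]-S[3]); print(np.degrees(np.arctan2(d[1],d[0])))
d=(D[3]+D[2]-D[0]-D[1]); print(np.degrees(np.arctan2(d[1],d[0])))
print("handle", at(b,(295+157/4,270+90/4),.061),at(b,(295+127/4,270+192/4),.061))
print("ctr bottoms", at(a,(320+57/4,210+183/4),0),at(a,(320+335/4,210+180/4),0))
for n,f,p in (("marker",b,(292,260)),("marker",b,(353,266)),("mouse",b,(380,280)),("mouse",b,(427,277)),("jar",b,(265,262)),("carton_b near",b,(242,310)),("red",b,(250,420)),("red",b,(273,387)),("redledge",b,(355,440))): print(n,at(f,p,.02).round(3))
s=__import__("rig").status.observe(); print(R.from_euler("xyz",s["tcp_rot"]).as_matrix().round(3))
E
```

```text
[[0.5201 0.0871 0.04  ]
 [0.5156 0.236  0.04  ]
 [0.5779 0.2361 0.04  ]
 [0.582  0.0877 0.04  ]] [0.5489198  0.16171255 0.04      ] [np.float64(0.0619), np.float64(0.149), np.float64(0.0622), np.float64(0.1485)]
[[0.578  0.0904 0.04  ]
 [0.5153 0.0868 0.04  ]
 [0.5089 0.2341 0.04  ]
 [0.5717 0.2387 0.04  ]] [0.54346387 0.1624895  0.04      ] [np.float64(0.1483), np.float64(0.0628), np.float64(0.1474), np.float64(0.0629)]
91.67034281094662
92.47217972490671
handle [0.54465453 0.13106241 0.061     ] [0.54260776 0.19503011 0.061     ]
ctr bottoms [0.58192318 0.08962927 0.        ] [0.5778096 0.2400824 0.       ]
marker [0.661 0.028 0.02 ]
marker [0.533 0.011 0.02 ]
mouse [0.472 0.035 0.02 ]
mouse [0.381 0.001 0.02 ]
jar [0.714 0.049 0.02 ]
carton_b near [0.712 0.186 0.02 ]
red [0.616 0.4   0.02 ]
red [0.6   0.332 0.02 ]
redledge [0.446 0.388 0.02 ]
[[-0.    -0.925  0.38 ]
 [-0.001  0.38   0.925]
 [-1.    -0.    -0.002]]
```

```bash
cat >> h.py <<'E'
def Rt(yaw,tilt=0):  # tool down, tool y along case x (yaw, deg), then tilted about tool z
    c,s=np.cos(np.radians(yaw)),np.sin(np.radians(yaw))
    return R.from_matrix(np.array([[0,0,-1],[c,s,0],[s,-c,0]]).T)*R.from_rotvec([0,0,-np.radians(tilt)])
def go(P,Rg):
    from rig import status
    s=status.observe(); R0=R.from_euler("xyz",s["tcp_rot"])
    print("t",s["time"],"pos",s["position"].round(4),"F",s["wrist_force"].round(1),"op",round(s["opening"],3),"j",s["joint_pos"].round(2))
    print("shift mm",(R0.inv().apply(np.array(P)-s["position"])*1e3).round(1),"rv",(R0.inv()*Rg).as_rotvec().round(4))
E
python3 - <<'E'
import pickle
from h import *
a=pickle.load(open("scene0.pkl","rb"))
print([at(a,p,0).round(3) for p in [(533,135),(570,170),(597,165),(620,120)]])
print([at(a,p,.2).round(3) for p in [(545,45),(590,100)]])
go([.546,.162,.19],Rt(92))
E
```

```text
[array([0.025, 0.68 , 0.   ]), array([0.22 , 0.722, 0.   ]), array([0.193, 0.804, 0.   ]), array([-0.076,  0.976,  0.   ])]
[array([-0.156,  0.72 ,  0.2  ]), array([0.224, 0.714, 0.2  ])]
t 0.1 pos [0.2468 0.6007 0.2379] F [ 0.7  0.5 -0.5] op 1.004 j [-1.25  0.54 -0.    1.54  0.    1.07 -0.07]
shift mm [  48.5 -443.4 -292.1] rv [ 1.1462e+00 -1.3000e-03  1.0000e-03]
```

Request:
{"fn": "carry_out", "kwargs": {
  "steps": "5 -45 -30 0.11 0 0 1;10 -90 -60 0.23 0 0 1;15 -135 -88 0.345 0 0 1;20 -180 -117 0.46 0 0 1;25 -225 -147 0.575 0 0 1;30 -270 -176 0.69 0 0 1;34 -315 -206 0.8 0 0 1;38 -360 -235 0.92 0 0 1;42 -405 -264 1.04 0 0 1;48 -443 -292 1.146 0 0 1"
}}

```text
time: 1.35
position: [0.5468, 0.161, 0.1905]
tcp_rot: [-0.588, 1.57, -0.557]
wrist_force: [-0.6, 0.9, 0.3]
opening: 1.001
```

```bash
python3 - <<'E'
import pickle
from h import *
from rig import optics
go([.546,.162,.007],Rt(92))
f=optics.grab_frame("wrist"); pickle.dump(f,open("w1.pkl","wb")); cv2.imwrite("pics/w1.png",f["pixels"][:,:,::-1]); print(f["eye"],f["orientation"])
P=lambda cx,cy,yaw:[[cx+x*np.cos(yaw)-y*np.sin(yaw),cy+x*np.sin(yaw)+y*np.cos(yaw),.043] for x in(-.0745,.0745) for y in(-.0315,.0315)]
print(proj(f,P(.546,.162,np.radians(92))).round(0))
E
```

```text
t 1.35 pos [0.5468 0.161  0.1905] F [-0.6  0.9  0.3] op 1.001 j [-0.64  0.48  0.36  1.82 -0.21  0.89 -0.15]
shift mm [183.5   1.1  -0.8] rv [-0.0041  0.0003  0.0002]
[0.54394422 0.2441158  0.33785429] [-3.27360276e-01 -4.73392747e-05  3.02962967e-02]
[[354. 300.]
 [285. 300.]
 [359. 128.]
 [278. 129.]]
```

View pics/w1.png

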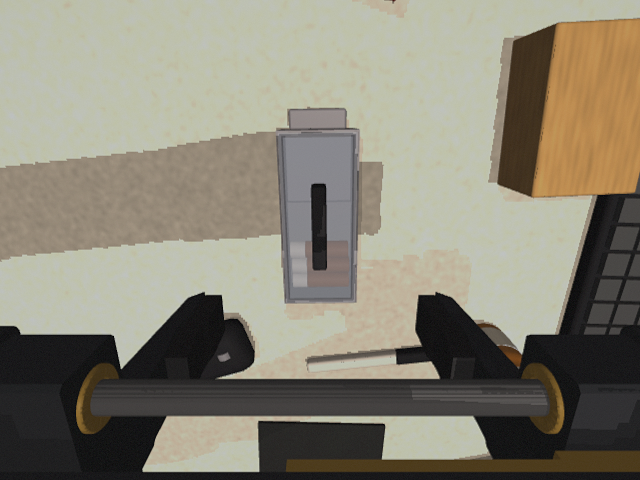

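The wrist view shows the case with outer corners at (277,129), (358,129), (356,303) and (285,303), within about 2 px of my prediction. The tubes are at the lower (-x) end and the ledge is at the top. Next: descend and grip.

Request:
{"fn": "carry_out", "kwargs": {
  "steps": "50 1 -1 0 0 0 1;100 1 -1 -0.008 0 0 1;150 1 -1 -0.008 0 0 1;175 1 -1 -0.008 0 0 1;183 1 -1 -0.008 0 0 1;183 1 -1 -0.008 0 0 1;183 1 -1 -0.008 0 0 0.4;183 1 -1 -0.008 0 0 0.4;183 1 -1 -0.008 0 0 0.4;183 1 -1 -0.008 0 0 0.4"
}}

```text
time: 2.65
position: [0.5456, 0.1641, 0.0087]
tcp_rot: [0.366, 1.569, 0.409]
wrist_force: [-0.2, -0.0, 6.8]
opening: 0.744
```

Request:
{"fn": "carry_out", "kwargs": {
  "steps": "0 0 0 0 0 0 0.4;0 0 0 0 0 0 0.4;-10 0 0 0 0 0 0.4;-25 0 0 0 0 0 0.4;-45 0 0 0 0 0 0.4;-65 0 0 0 0 0 0.4;-80 0 0 0 0 0 0.4;-90 0 0 0 0 0 0.4;-90 0 0 0 0 0 0.4;-90 0 0 0 0 0 0.4"
}}

```text
time: 3.9
position: [0.5443, 0.1637, 0.0972]
tcp_rot: [-2.834, 1.57, -2.791]
wrist_force: [1.1, 0.4, -4.3]
opening: 0.742
```

```bash
python3 - <<'E'
from h import *
go([.546,.162,.098],Rt(92.5))
E
```

```text
t 3.9 pos [0.5443 0.1637 0.0972] F [ 1.1  0.4 -4.3] op 0.742 j [-0.6   0.61  0.31  1.87 -0.27  0.7  -0.09]
shift mm [-0.8 -1.8  1.6] rv [-0.0005 -0.001   0.0003]
```

Request:
{"fn": "carry_out", "kwargs": {
  "steps": "0 0 0 0 0 -0.04 0.4;0 0 0 0 0 -0.1 0.4;0 0 0 0 0 -0.16 0.4;0 0 0 0 0 -0.22 0.4;0 0 0 0 0 -0.28 0.4;0 0 0 0 0 -0.34 0.4;0 0 0 0 0 -0.4 0.4;0 0 0 0 0 -0.45 0.4;0 0 0 0 0 -0.49 0.4;0 0 0 0 0 -0.49 0.4"
}}

```text
time: 5.15
position: [0.5445, 0.1645, 0.097]
tcp_rot: [-1.572, 1.08, -1.528]
wrist_force: [0.6, 0.1, -2.6]
opening: 0.747
```

Request:
{"fn": "carry_out", "kwargs": {
  "steps": "0 0 0 0 0 0 0.4;0 0 0 0 0 0 0.4;0 0 0 0 0 0 0.4;0 0 0 0 0 0 0.4;0 0 0 0 0 0 0.4;0 0 0 0 0 0 0.4;0 0 0 0 0 0 0.4;0 0 0 0 0 0 0.4"
}}

```text
time: 6.15
position: [0.5448, 0.1638, 0.0977]
tcp_rot: [-1.571, 1.081, -1.528]
wrist_force: [-0.0, 0.5, -3.3]
opening: 0.748
```

```bash
python3 - <<'E'
from h import *
from rig import optics
go([.5445,.1637,.098],Rt(92.5))
c=lambda n,x,y,w,h,s:cv2.resize(optics.grab_frame(n)["pixels"][y:y+h,x:x+w,::-1],None,fx=s,fy=s,interpolation=cv2.INTER_CUBIC)
cv2.imwrite("pics/t.png",np.hstack([c("scene",300,150,160,120,2.5),c("side",250,220,160,200,2.5)[:300]]))
cv2.imwrite("pics/t2.png",optics.grab_frame("wrist")["pixels"][:,:,::-1])
E
```

```text
t 6.15 pos [0.5448 0.1638 0.0977] F [-0.   0.5 -3.3] op 0.748 j [-1.    0.81  0.58  1.74  0.03  0.93 -0.5 ]
shift mm [-0.2 -0.2 -0.3] rv [-5.0e-04 -1.0e-04  4.9e-01]
```

View pics/t2.png

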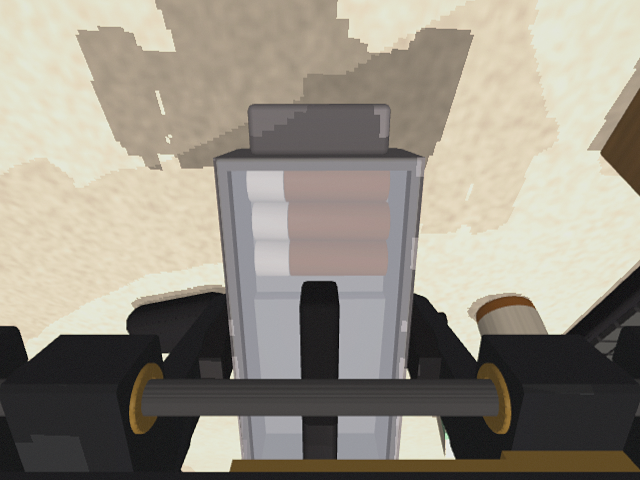

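The wrist view shows all three tubes at the ledge end (rows 185, 218 and 255), with the lid still seated. Next: level the case and lower it.

Request:
{"fn": "carry_out", "kwargs": {
  "steps": "0 0 0 0 0 0.06 0.4;0 0 0 0 0 0.12 0.4;0 0 0 0 0 0.18 0.4;0 0 0 0 0 0.24 0.4;0 0 0 0 0 0.3 0.4;0 0 0 0 0 0.36 0.4;0 0 0 0 0 0.42 0.4;0 0 0 0 0 0.47 0.4;0 0 0 0 0 0.49 0.4;0 0 0 0 0 0.49 0.4"
}}

```text
time: 7.55
position: [0.5449, 0.1628, 0.0981]
tcp_rot: [-0.107, 1.57, -0.065]
wrist_force: [-0.6, 0.3, -4.4]
opening: 0.747
```

Request:
{"fn": "carry_out", "kwargs": {
  "steps": "15 0 0 0 0 0 0.4;30 0 0 0 0 0 0.4;45 0 0 0 0 0 0.4;58 0 0 0 0 0 0.4;68 0 0 0 0 0 0.4;75 0 0 0 0 0 0.4;80 0 0 0 0 0 0.4;83 0 0 0 0 0 0.4;85 0 0 0 0 0 0.4;85 0 0 0 0 0 0.4"
}}

```text
time: 8.8
position: [0.5448, 0.1638, 0.0128]
tcp_rot: [0.262, 1.571, 0.305]
wrist_force: [0.2, -0.5, -3.1]
opening: 0.746
```

```bash
python3 - <<'E'
from h import *
from rig import optics
go([.5445,.1637,.009],Rt(92.5))
c=lambda n,x,y,w,h,s:cv2.resize(optics.grab_frame(n)["pixels"][y:y+h,x:x+w,::-1],None,fx=s,fy=s,interpolation=cv2.INTER_CUBIC)
cv2.imwrite("pics/t3.png",np.hstack([c("scene",310,150,130,120,3),c("side",270,250,130,120,3)]))
E
```

```text
t 8.8 pos [0.5448 0.1638 0.0128] F [ 0.2 -0.5 -3.1] op 0.746 j [-0.55  0.75  0.24  1.88 -0.32  0.55 -0.05]
shift mm [ 3.8 -0.1 -0.3] rv [-0.0006  0.0001 -0.    ]
```

View pics/t3.png

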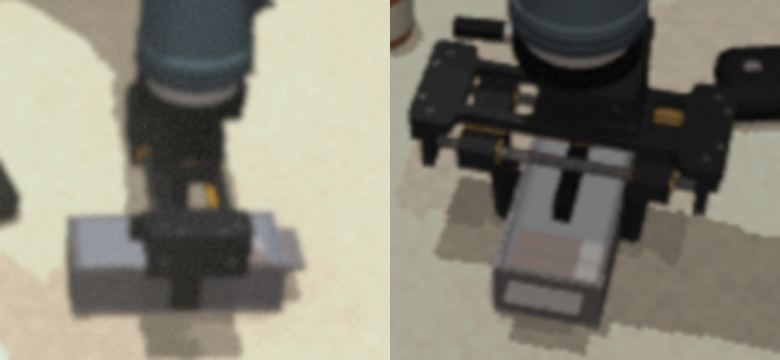

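The case is close to level, with the bottom edge at rows 312 to 305 in the scene crop. The tubes are at the ledge end. Next: lower the last 4 mm.

Request:
{"fn": "carry_out", "kwargs": {
  "steps": "1 0 0 0 0 0 0.4;2 0 0 0 0 0 0.4;3 0 0 0 0 0 0.4;3.7 0 0 0 0 0 0.4;3.7 0 0 0 0 0 0.4;3.7 0 0 0 0 0 0.4"
}}

```text
time: 9.65
position: [0.5448, 0.1638, 0.009]
tcp_rot: [-2.733, 1.571, -2.69]
wrist_force: [0.6, -0.2, -3.6]
opening: 0.746
```

Request:
{"fn": "carry_out", "kwargs": {
  "steps": "1 0 0 0 0 0 0.4;1 0 0 0 0 0 0.4;2 0 0 0 0 0 0.4;2 0 0 0 0 0 0.4"
}}

```text
time: 10.15
position: [0.5449, 0.1638, 0.0086]
tcp_rot: [1.632, 1.57, 1.675]
wrist_force: [-6.2, -1.0, 16.7]
opening: 0.745
```

Request:
{"fn": "carry_out", "kwargs": {
  "steps": "-1 0 0 0 0 0 0.4;-1.5 0 0 0 0 0 0.4;-1.5 0 0 0 0 0 0.8;-1.5 0 0 0 0 0 1;-1.5 0 0 0 0 0 1;-1.5 0 0 0 0 0 1;-1.5 0 0 0 0 0 1"
}}

```text
time: 11.02
position: [0.5449, 0.1638, 0.0085]
tcp_rot: [-0.113, 1.571, -0.07]
wrist_force: [0.8, -0.4, -0.2]
opening: 0.998
```

Request:
{"fn": "carry_out", "kwargs": {
  "steps": "-15 0 0 0 0 0 1;-40 0 0 0 0 0 1;-80 0 0 0 0 0 1;-130 0 0 0 0 0 1;-180 0 0 0 0 0 1;-180 0 0 0 0 0 1"
}}

```text
time: 11.78
position: [0.5475, 0.1644, 0.1934]
tcp_rot: [0.371, 1.562, 0.414]
wrist_force: [0.1, -0.4, -0.3]
opening: 0.998
```

```bash
python3 - <<'E'
import pickle
from h import *
from rig import optics
go([.545,.164,.05],Rt(2.5))
go([.545,.164,.05],Rt(182.5))
f=optics.grab_frame("wrist"); pickle.dump(f,open("w2.pkl","wb")); cv2.imwrite("pics/w2.png",f["pixels"][:,:,::-1])
P=lambda cx,cy,yaw:[[cx+x*np.cos(yaw)-y*np.sin(yaw),cy+x*np.sin(yaw)+y*np.cos(yaw),.043] for x in(-.0745,.0745) for y in(-.0315,.0315)]
print(proj(f,P(.545,.163,np.radians(92.5))).round(0))
E
```

```text
t 11.775 pos [0.5475 0.1644 0.1934] F [ 0.1 -0.4 -0.3] op 0.998 j [-0.65  0.47  0.36  1.82 -0.21  0.88 -0.14]
shift mm [143.4  -0.7  -3.7] rv [ 1.5698  0.0039 -0.0088]
t 11.775 pos [0.5475 0.1644 0.1934] F [ 0.1 -0.4 -0.3] op 0.998 j [-0.65  0.47  0.36  1.82 -0.21  0.88 -0.14]
shift mm [143.4  -0.7  -3.7] rv [-1.5718  0.0088  0.0039]
[[350. 301.]
 [282. 302.]
 [355. 132.]
 [275. 132.]]
```

View pics/w2.png

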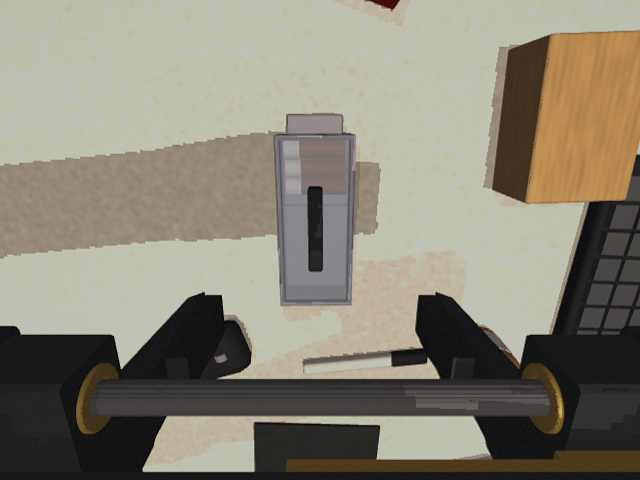

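The case sits level with all three tubes in the trough (rows 145 to 190). The lid is seated, and the handle is centred at (315,229), parallel to the present jaw orientation. Next: grip the handle.

Request:
{"fn": "carry_out", "kwargs": {
  "steps": "0 0 0 0 0 0 0;50 -1 0 0 0 0 0;95 -1 0 0 0 0 0;125 -1 0 0 0 0 0;135 -1 0 0 0 0 0;141 -1 0 0 0 0 0;141 -1 0 0 0 0 0;141 -1 0 0 0 0 0"
}}

```text
time: 12.82
position: [0.5455, 0.163, 0.0485]
tcp_rot: [0.346, 1.569, 0.389]
wrist_force: [0.3, 0.3, -0.0]
opening: 0.497
```

Request:
{"fn": "carry_out", "kwargs": {
  "steps": "1 0 0 0 0 0 0;1 0 0 0 0 0 -0.9;1 0 0 0 0 0 -0.9;1 0 0 0 0 0 -0.9;1 0 0 0 0 0 -0.9;1 0 0 0 0 0 -0.9"
}}

```text
time: 13.58
position: [0.5449, 0.1628, 0.0465]
tcp_rot: [-0.867, 1.571, -0.824]
wrist_force: [-0.2, 0.1, 0.5]
opening: 0.135
```

Request:
{"fn": "carry_out", "kwargs": {
  "steps": "-4 0 0 0 0 0 -0.9;-10 0 0 0 0 0 -0.9;-18 0 0 0 0 0 -0.9;-30 0 0 0 0 0 -0.9;-50 0 0 0 0 0 -0.9;-75 0 0 0 0 0 -0.9;-95 0 0 0 0 0 -0.9;-100 0 0 0 0 0 -0.9;-100 0 0 0 0 0 -0.9"
}}

```text
time: 14.7
position: [0.5449, 0.1629, 0.1469]
tcp_rot: [0.464, 1.57, 0.507]
wrist_force: [-0.3, 0.1, -1.1]
opening: 0.13
```

```bash
python3 - <<'E'
from h import *
from rig import optics
go([.557,-.200,.146],Rt(92.5))
c=lambda n,x,y,w,h,s:cv2.resize(optics.grab_frame(n)["pixels"][y:y+h,x:x+w,::-1],None,fx=s,fy=s,interpolation=cv2.INTER_CUBIC)
cv2.imwrite("pics/t4.png",np.hstack([c("scene",300,130,130,140,3),c("side",270,230,130,140,3)]))
E
```

```text
t 14.7 pos [0.5449 0.1629 0.1469] F [-0.3  0.1 -1.1] op 0.13 j [-0.63  0.54  0.35  1.85 -0.24  0.8  -0.11]
shift mm [   0.8 -363.    -3.5] rv [-0.0006  0.0006 -0.0003]
```

View pics/t4.png

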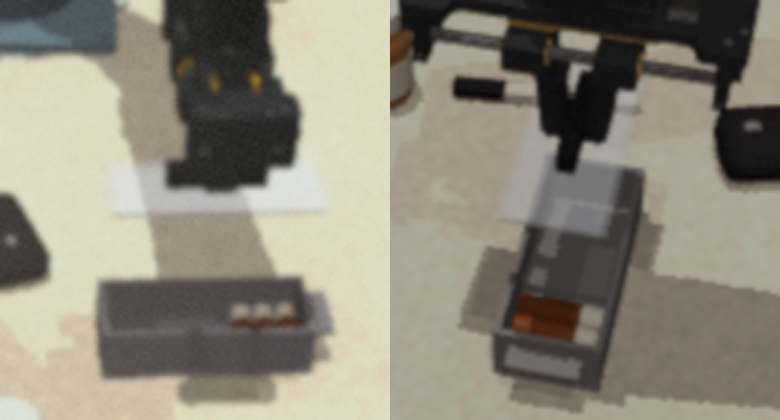

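The lid has come off cleanly and level. The case stayed on the counter, with all three tubes in the trough at the ledge end. Next: carry the lid over the mat.

Request:
{"fn": "carry_out", "kwargs": {
  "steps": "0 -20 0 0 0 0 -0.9;0 -60 0 0 0 0 -0.9;0 -105 0 0 0 0 -0.9;0 -150 0 0 0 0 -0.9;0 -200 -1 0 0 0 -0.9;0 -250 -2 0 0 0 -0.9;0 -295 -3 0 0 0 -0.9;0 -335 -3.5 0 0 0 -0.9;0 -357 -3.5 0 0 0 -0.9;0 -363 -3.5 0 0 0 -0.9"
}}

```text
time: 16.05
position: [0.5555, -0.2032, 0.1461]
tcp_rot: [-2.439, 1.569, -2.4]
wrist_force: [0.6, -0.7, -1.1]
opening: 0.136
```

Request:
{"fn": "carry_out", "kwargs": {
  "steps": "0 0 0 0 0 0 -0.9;20 0 0 0 0 0 -0.9;50 0 0 0 0 0 -0.9;80 0 0 0 0 0 -0.9;100 0 0 0 0 0 -0.9;108 0 0 0 0 0 -0.9;108 0 0 0 0 0 -0.9"
}}

```text
time: 16.92
position: [0.5571, -0.1998, 0.0386]
tcp_rot: [2.408, 1.571, 2.452]
wrist_force: [-0.7, 0.0, -1.2]
opening: 0.135
```

```bash
python3 - <<'E'
from h import *
from rig import optics
go([.557,-.200,.0155],Rt(92.5))
c=lambda n,x,y,w,h,s:cv2.resize(optics.grab_frame(n)["pixels"][y:y+h,x:x+w,::-1],None,fx=s,fy=s,interpolation=cv2.INTER_CUBIC)
cv2.imwrite("pics/t5.png",np.hstack([c("scene",130,150,160,140,2.5),c("side",290,120,150,140,2.5)]))
E
```

```text
t 16.925 pos [ 0.5571 -0.1998  0.0386] F [-0.7  0.  -1.2] op 0.135 j [ 0.05  0.74  0.3   1.82 -0.34  0.63  0.59]
shift mm [23.1 -0.2 -0.1] rv [-0.0003 -0.0001 -0.0001]
```

View pics/t5.png

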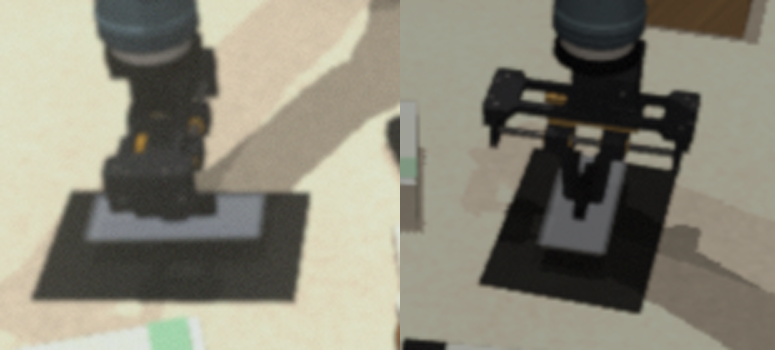

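The lid hovers level over the middle of the mat, clear of carton_a and the marker. Next: lower it.

Request:
{"fn": "carry_out", "kwargs": {
  "steps": "10 0 0 0 0 0 -0.9;17 0 0 0 0 0 -0.9;20 0 0 0 0 0 -0.9;21.5 0 0 0 0 0 -0.9;22.5 0 0 0 0 0 -0.9;22.5 0 0 0 0 0 -0.9;22.5 0 0 0 0 0 -0.9"
}}

```text
time: 17.9
position: [0.557, -0.2001, 0.0162]
tcp_rot: [-0.177, 1.571, -0.134]
wrist_force: [-0.4, -0.1, -1.0]
opening: 0.132
```

Request:
{"fn": "carry_out", "kwargs": {
  "steps": "0.7 0 0 0 0 0 -0.9;1.2 0 0 0 0 0 -0.9;1.5 0 0 0 0 0 -0.9;1.5 0 0 0 0 0 -0.9"
}}

```text
time: 18.4
position: [0.5571, -0.2001, 0.0155]
tcp_rot: [0.786, 1.57, 0.829]
wrist_force: [-4.1, 0.6, 9.2]
opening: 0.135
```

Request:
{"fn": "carry_out", "kwargs": {
  "steps": "-0.8 0 0 0 0 0 -0.9;-0.8 0 0 0 0 0 -0.3;-0.8 0 0 0 0 0 -0.3;-0.8 0 0 0 0 0 -0.3;-10 0 0 0 0 0 -0.3;-40 0 0 0 0 0 -0.3;-90 0 0 0 0 0 -0.3;-150 0 0 0 0 0 -0.3;-200 0 0 0 0 0 -0.3;-200 0 0 0 0 0 -0.3"
}}

```text
time: 19.65
position: [0.5594, -0.2012, 0.2193]
tcp_rot: [-0.266, 1.562, -0.223]
wrist_force: [0.6, 1.3, 0.2]
opening: 0.348
```

```bash
python3 - <<'E'
from h import *
from rig import optics
go([.557,-.200,.0155],Rt(92.5))
c=lambda n,x,y,w,h,s:cv2.resize(optics.grab_frame(n)["pixels"][y:y+h,x:x+w,::-1],None,fx=s,fy=s,interpolation=cv2.INTER_CUBIC)
cv2.imwrite("pics/t6.png",np.hstack([c("scene",130,150,300,190,1.4),c("side",240,150,200,220,1.2)[:266]][:1]+[cv2.resize(c("side",230,150,210,220,1.2),(254,266))]))
E
```

```text
t 19.65 pos [ 0.5594 -0.2012  0.2193] F [0.6 1.3 0.2] op 0.348 j [-0.03  0.48  0.41  1.74 -0.23  0.96  0.51]
shift mm [203.8   1.7  -4. ] rv [-0.001   0.0082  0.0022]
```

View pics/t6.png

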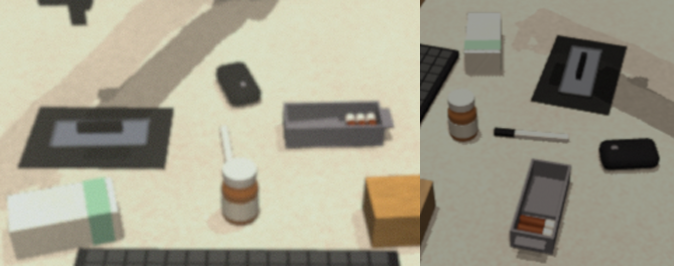

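The lid lies flat on the mat with its handle up, at (100,130) in the scene crop. The case is open and level with three tubes at the ledge end, at (360,118). The neighbouring objects haven't moved, and the arm is clear.

```bash
python3 -c "
from rig import workorder; print(workorder.sign_off())"
```

```text
the job is handed in; nothing more can be done
None
```

The job is done and handed in at about 19.7 s of the 62 s allowed.

I gripped the lidded case by its long walls, lifted it 90 mm and tipped the ledge end down 28°. After about a second I levelled it and set it back on the counter. Only then did I lift the lid off and lay it on the mat.

**Last checks:**
- **Tubes:** all three lie side by side in the trough at the ledge end, and the case is open and level.
- **Lid:** it is flat on the mat with the handle up. It touched down at the expected height (TCP z 15.5 mm).
- **Case position:** it stands within about 2 mm of where it started.
- **Other objects:** the marker, mouse, jar and the carton by the mat look unmoved in the final pictures. The other carton was only partly in view there.
- **Forces:** the highest wrist-force reading I saw was about 18 N, as the case met the counter, against the 120 N limit.

No check failed or disagreed. The arm had pulled clear, about 20 cm above the lid, before I handed in.

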